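# Tip a soapstone blank over the edge of a carving board and cam-clamp it

## Robot

A 6-joint arm with a two-finger parallel gripper is mounted at the origin on the work surface. World frame = base frame: x ahead of the robot, y to its left, z up, the work surface at z = 0. Lengths are in mm, angles in degrees, forces in N, time in s.
With the tool pointing down it reaches from about 300 to 850 mm from the base axis. Payload 4.2 kg.
Tool frame: the origin (TCP) lies between the finger pads; the fingertips stand 22 mm ahead of it and the grasp point (between the pads) lies 3 mm ahead of it (env.finger_overhang is the distance from the TCP to the fingertips, in mm); z points along the fingers, y is the line along which they close (so a half turn about z gives the same grasp; the last joint's range is limited). The gripper opens to 91 mm and grips with 3 to 60 N. Pads are 32 mm wide; open, the fingers measure 118 mm over their backs; the gripper's body (76 mm by 178 mm) begins 60 mm behind the grasp point.
Start: joints at [64.229, 18.312, 89.639, -0, 72.044, -1.146], TCP at [239.6, 522.717, 235.976] pointing down, gripper open.
Joint ranges: [-177.97, 177.97], [-48.28, 115.42], [12.27, 149.76], [-77.06, 257.06], [2.81, 150.46], [-146.56, 146.56]. Speed limits (degrees/s): [147.25, 147.25, 180, 180, 180, 180].

## Interface

Orientations are given as [roll, pitch, yaw] about the fixed x, y, z axes, in that order (R = Rz(yaw) Ry(pitch) Rx(roll)).
In Python, from workcell import state, cams, ticket, look_for, outline_of, env gives the robot as it stands.
- The arm moves only by the tool servo_tool, never from a script. Its argument "steps" is a list of rows, each a list of 3 entries, a list of its own where there are three numbers: the closure in counts, from 0 (fully open) to 255 (shut), then the shift along the tool's x, y, z in mm, then the turn, a rotation vector about the tool's x, y, z in rad. A call has exactly 10 rows; each row shifts and turns the commanded pose from where the row before left it, along the tool's axes as they then stand; what a row does not reach is not made up. A row lasts 1/10 s, in which the tool goes at most 50 mm and 8.59 degrees, less where a joint would pass 70% of its speed; a pose out of reach is approached as far as the arm can. A call with a gripper value outside its range is refused whole. The fingers move at their own pace and stop on an object; "squeeze" is the grip in N (left out, the last holds). Time passes only in rows, so rows that do not move let the fingers close, or fill a call up. It gives the time, the measured TCP pose, the force, the opening and the grip force at its end, in the units of the state.
- state(): the state, without advancing time (a new reading comes with each control period).
- cams.grab_frame(name): name is "side" or "top" or "wrist"; returns a dict with "color" (420x560x3 uint8, red, green, blue), "z_map" (420x560 float32, mm along the optical axis (not along the pixel's ray), 0 where there is no reading), "fovy" (degrees; the focal length in pixels is half the picture's height over the tangent of half this angle, whatever the lens; pixels are square), "cx", "cy" (the principal point, pixels), "k1" (the pictures are not rectified: a ray, as slopes to the right and down, at radius r is drawn at 1 + k1 r^2 times it, then the intrinsics apply), "eye" and "rotation" of the camera in the world; the wrist camera has in their place "tool_from_camera" (4x4, takes a point from camera to tool coordinates, whose origin is the TCP and whose axes are the flange's). Camera axes: x right, y up, looking along -z (the intrinsics and any distortion apply to the point x, -y, -z); pixel columns grow to the right and rows downward; lengths in mm; the calibration is good to about 2 mm. A picture is of the moment at which its call begins: read the wrist's pose just before it.
- ticket.job_done(): hands the job in; it is judged then, once.
Trained networks look in a picture, given as the dict that the camera call returned (one of the last four; its "shot" number tells which), for a name from the list of things; names that differ only in an ending like _2 or _b are one class to them, and where a whole thing is asked for, a point or a joint stands for the part that bears it (a point fixed in the world has none). Each returns a list of dicts, best first, with "confidence" (0 to 1); they miss things now and then, are a little off and sometimes report something else, mostly with a low value. They report only what shows in the picture. A call takes as long as a camera call. They do not tell look-alikes from the thing itself.
- look_for(picture, thing): "at" ([column, row] in pixels, amid what is visible of it).
- outline_of(picture, thing): "pixels" (420x560 bool, what is visible of it) and "at" ([column, row] in pixels, amid what is visible of it).
The state is a dict: "time_s": time; "qpos": joint angles; "qvel": joint speeds; "effort": joint torques, N m; "ee_pos": TCP position; "ee_rot": TCP orientation; "force": force on the tool from outside, world axes, zero at the start; "torque": the same for the moment, N m; "gripper_width": finger opening in mm; "gripper_force": force on a finger pad.
Only numpy, scipy, OpenCV 4.12 (cv2) and the standard library are available. Lean on these libraries where they do the work, as an engineer would, in place of code of your own. Each camera call takes 0.05 s, during which the arm holds its last target. There are 200 camera calls.

## Task

Get the soapstone block ready for carving, with its pencilled fish on top: stand it upright on the carving board's low ledge, close against the middle of the free stretch of the steel edge with the fish towards you, let go, and push it over that edge so that it falls onto its side on the bed (do not turn it over in the air). Then take it again, lay it lengthwise between the two jaws of the clamp and swing the red cam lever fully shut so that it is held fast. Set the stone down rather than dropping it, and leave everything else on the table where it is.

Things in the scene. Friction and masses are not known exactly. Their poses are not given: they have to be found in the camera images.
- stone_center (a point): Centre of the stone: a sawn grey-green soapstone block, 50 (its x) x 58 (y) x 105 mm (z), about 0.8 kg. It starts upright (z up) on its 50 x 58 end on the table, left or right of the board. A fish is pencilled in white on its 58 x 105 face on the -x side, which starts towards the robot (within 40 degrees); a white line on the top end runs along that side.
- board: Wooden carving board bolted down, 260 (x) x 290 mm (y). Origin on the table; x away from the robot, y left. The left front is a low ledge, top 12 mm above the table, x -125 to -40 mm, y -10 to 145. Behind it is the rubber-topped bed, top 30 mm, x -40 to 135. At y below -10 the bed comes forward to x -100 and bears the clamp, centred on y -78.
- edge (a point): Middle of the free stretch of the bed's front top edge, a steel nosing straight along the board's y, 18 mm above the ledge: the edge over which the stone is tipped. At (-40, 67, 30) mm in the board's frame; axes as the board's.
- throat (a point): Point on the bed's top in the clamp, at (59.5, -78, 30) mm in the board's frame, axes as the board's; 52.5 mm in front of the end jaw's face. The clamped stone's centre comes to lie 25 mm above it, its long axis along x.
- end_jaw: Fixed rubber-faced wooden jaw at the far end of the clamp, 50 mm wide (y), 26 mm high above the bed; origin at the foot of its face, which looks to the board's -x.
- jaw: Rubber face of the sliding jaw, near end of the clamp, 50 mm wide, 26 mm high; origin at the foot of its face, which looks to the board's +x. The cam moves it to the end jaw, 7.64 mm per rad of the lever: the gap is 115.5 mm with the lever at 0 and would be 103.5 mm shut, so the springy rubber squeezes the stone with about 10 N. It also pushes a stone lying short home to the end jaw.
- lever (a joint): Cam lever, turning level about an upright bolt at (-55.5, -78) mm in the board's frame. 0 rad: open, pointing to the board's -x (at the robot). Grows as the handle swings counter-clockwise seen from above, to the right; 1.57 rad: fully shut at its stop, pointing to the board's -y. Starts at 0 to 0.2. Stiff, 2 to 4 N at the handle; stays where it is left.
- lever_grip (a point): Middle of the lever's red round handle (17 mm thick, its axis 42.5 mm above the table), 75 mm from the bolt; the handle runs from 42 to 100 mm from the bolt. Its frame turns with the lever; the handle points to its -x.
- mug: Green mug, 80 mm across and 92 mm high, handle to its +y, pencils reaching 155 mm; origin under its centre. It stands on the side of the board where the stone is not.
- flask: Copper-brown drinking flask, 72 mm across, 235 mm high, to the right of the board; origin under its centre.
- jar: Glass jar with steel lid, 76 mm across, 95 mm high, behind the board; origin under its centre.
- mallet: Beech mallet lying flat to the left, 250 mm long, head 115 mm wide and 52 mm high at its +x end; origin on the table, 100 mm from the middle of the head.
- rasp: Rasp lying flat to the right, 290 mm long, 26 mm wide, 22 mm high, blade to its +x; origin on the table.
- rough: Rough dark stone lump, about 100 mm across, 66 mm high, to the left near the robot; origin under its centre.
- tape: Roll of masking tape lying flat, 96 mm across, 24 mm high, left in front of the board; origin under its centre.
Not all that is in view belongs to the job. Several things look just like the part that bears stone_center: the one meant starts farthest from the robot's base.

How it is judged (in metres and radians):
On the way, in this order (a step that is already met when the one before it is completed fails the run):
1. The stone stands upright on the ledge, let go, its face within 17 mm of the steel edge, within 60 mm of the middle of the free stretch, square within 14 degrees (angle between stone_center's own z axis and vertical below 0.08 rad and x of stone_center in the frame of edge between -0.042 and -0.022 m and y of stone_center in the frame of edge between -0.06 and 0.06 m and z of stone_center in the frame of edge between 0.029 and 0.04 m and angle between the x axis of stone_center and the x axis of board, either way round below 0.25 rad and contact force between the fingers and stone below 0.5 N), for 0.2 s.
2. The stone lies on its side on the bed behind the steel edge, fish up, let go (angle between stone_center's own x axis and vertical above 3.02 rad and x of stone_center in the frame of edge between 0 and 0.09 m and y of stone_center in the frame of edge between -0.075 and 0.075 m and z of stone_center in the frame of edge between 0.02 and 0.03 m and contact force between the fingers and stone below 0.5 N), for 0.2 s.
3. The stone lies lengthwise in the clamp between the open jaws, fish up (angle between stone_center's own x axis and vertical above 3.02 rad and x of stone_center in the frame of throat between -0.013 and 0.004 m and y of stone_center in the frame of throat between -0.015 and 0.015 m and z of stone_center in the frame of throat between 0.02 and 0.03 m and angle between the z axis of stone_center and the x axis of board, either way round below 0.2 rad and value of joint lever below 1 rad), for 0.2 s.
At the end, for the whole second after the job is handed in: The lever is shut (over 1.48 rad) and both jaws press on the stone with more than 3 N; the stone lies at rest flat on the bed (within 5 mm in height, 7 degrees), fish up, lengthwise between the jaws: within 15 mm sideways of the clamp's centre line and 6 degrees of its direction (value of joint lever above 1.48 rad and contact force between each of jaw, end_jaw and stone above 3 N and angle between stone_center's own x axis and vertical above 3.02 rad and y of stone_center in the frame of throat between -0.015 and 0.015 m and z of stone_center in the frame of throat between 0.02 and 0.03 m and angle between the z axis of stone_center and the x axis of board, either way round below 0.1 rad and linear speed of stone below 0.02 m/s); the robot touches nothing.
It fails at once if another thing on the table is moved more than 25 mm (distance of any of mug, flask, jar, mallet, rasp, rough, tape from where it was at the start of the episode above 0.025 m).
It fails at once if the stone is turned over in the air (leaning 25 to 65 degrees with its centre more than 105 mm above the table) instead of over the edge (height (world z) of stone_center above 0.105 m and angle between stone_center's own z axis and vertical between 0.44 and 1.13 rad).
It fails at once if the stone is dropped or thrown (faster than 0.9 m/s out of the fingers, a fall of more than 40 mm; tipping over the edge stays well below this) (linear speed of stone above 0.9 m/s and contact force between the fingers and stone below 0.1 N).
It also fails if it takes over 64 s, if anything falls off the work surface, if the arm or the gripper's body presses on something with over 40 N, if the wrist force passes 120 N, or if a joint passes its speed limit or range.

## Working session

There is one attempt and no reset: what is moved stays moved. The work goes in short steps, Python scripts to look and compute and a tool call to move; the robot and the scene stay as the last step left them, time stands still between calls to the robot, and variables do not carry over. Pictures are saved under pics/ and viewed, at most 10 in all, crops included, and the job is handed in when it is done.

Besides the shell and the picture viewer there is one more tool, called after "Emit:" by a JSON object that holds its "op" and its "data", one argument or row to a line. servo_tool: Moves the arm, as the interface text tells. Its arguments: {"type":"object","properties":{"steps":{"type":"array","items":{"type":"array"}},"squeeze":{"type":"number"}},"required":["steps"]}

```bash
mkdir -p pics; ls; cat > h.py <<'E'
import numpy as np, cv2
from workcell import state, cams, ticket, look_for, outline_of, env
from scipy.spatial.transform import Rotation as Rn
def cam_pose(p, st=None):
    if 'eye' in p: return np.array(p['rotation'],float).reshape(3,3), np.array(p['eye'],float)
    T=np.array(p['tool_from_camera'],float); R=Rn.from_euler('xyz',st['ee_rot'],degrees=True).as_matrix()
    return R@T[:3,:3], R@T[:3,3]+np.array(st['ee_pos'])
def K(p):
    f=210/np.tan(np.radians(p['fovy'])/2); return np.array([[f,0,p['cx']],[0,f,p['cy']],[0,0,1.]])
def cloud(p,st=None):
    h,w=p['z_map'].shape; u,v=np.meshgrid(np.arange(w),np.arange(h))
    s=cv2.undistortPoints(np.stack([u,v],-1).reshape(-1,1,2).astype(np.float64),K(p),np.array([p['k1'],0,0,0.])).reshape(h,w,2)
    z=p['z_map'].astype(float); c=np.stack([s[...,0]*z,-s[...,1]*z,-z],-1)
    R,t=cam_pose(p,st); W=c@R.T+t; W[z==0]=np.nan; return W
def project(p,X,st=None):
    R,t=cam_pose(p,st); c=(np.atleast_2d(X)-t)@R; x=c*[1,-1,-1]
    return cv2.projectPoints(x.reshape(-1,1,3),np.zeros(3),np.zeros(3),K(p),np.array([p['k1'],0,0,0.]))[0].reshape(-1,2)
def save(p,n): cv2.imwrite('pics/'+n+'.png',p['color'][...,::-1])
E
python3 - <<'E'
from h import *
print(state()); print(env.finger_overhang)
for n in('top','side'):
    p=cams.grab_frame(n); save(p,n+'0'); print(n,p['fovy'],p['cx'],p['cy'],p['k1'],p['eye'])
    W=cloud(p)
    for t in ['stone_center','board','end_jaw','jaw','lever','mug','flask','jar','mallet','rasp','rough','tape']:
        for d in outline_of(p,t)[:4]:
            m=d['pixels']; q=W[m]; print(t,round(d['confidence'],2),np.round(d['at']),m.sum(),np.round(np.nanmedian(q,0)), np.round(np.nanpercentile(q[:,2],97)))
E
```

```text
pics
{'time_s': 0.0, 'qpos': array([ 6.42283223e+01,  1.83504659e+01,  8.97082288e+01, -1.17111456e-03,
        7.20424385e+01, -1.14427543e+00]), 'qvel': array([-0.05960961,  0.01357711,  0.02900291,  0.00885602,  0.0894945 ,
       -0.06117251]), 'effort': array([ 7.00469045e-04, -4.12463737e+01, -2.31970149e+01,  7.26806559e-02,
        4.56826645e-02, -1.42259423e-04]), 'ee_pos': array([239.39412317, 522.27164681, 235.11967165]), 'ee_rot': array([-1.79898865e+02, -9.06429734e-04,  1.55372959e+02]), 'force': array([-0.67056964,  0.2347639 , -0.00077281]), 'torque': array([-0.01970926, -0.00895814, -0.01568311]), 'gripper_force': 0.0, 'gripper_width': 90.98943891921574}
22.0
top 49.692814000282155 276.6475869329716 214.651703869546 -0.1380581685246184 [ 299.72717729  -35.72576755 1307.50360665]Traceback (most recent call last):
  File "<stdin>", line 5, in <module>
  File "h.py", line 14, in cloud
    R,t=cam_pose(p,st); W=c@R.T+t; W[z==0]=np.nan; return W
        ~~~~~~~~^^^^^^
  File "h.py", line 5, in cam_pose
    if 'eye' in p: return np.array(p['rotation'],float).reshape(3,3), np.array(p['eye'],float)
                          ~~~~~~~~~~~~~~~~~~~~~~~~~~~~~~~~~~~~~^^^^^
ValueError: cannot reshape array of size 3 into shape (3,3)
```

```bash
sed -i "s/np.array(p\['rotation'\],float).reshape(3,3)/Rn.from_euler('xyz',p['rotation'],degrees=True).as_matrix()/" h.py
python3 - <<'E'
from h import *
for n in('top','side'):
    p=cams.grab_frame(n); save(p,n+'0'); print(n,p['fovy'],p['cx'],p['cy'],p['k1'],p['eye'],p['rotation'])
    W=cloud(p)
    for t in ['stone_center','board','end_jaw','jaw','lever','mug','flask','jar','mallet','rasp','rough','tape']:
        for d in outline_of(p,t)[:4]:
            m=d['pixels']; q=W[m]; print(t,round(d['confidence'],2),np.round(d['at']),m.sum(),np.round(np.nanmedian(q,0)), np.round(np.nanpercentile(q[:,2],97)))
E
```

```text
top 49.692814000282155 276.6475869329716 214.651703869546 -0.1380581685246184 [ 299.72717729  -35.72576755 1307.50360665] [  9.20516143  -0.41601503 -89.93383637]
stone_center 0.97 [221. 274.] 476 [341. 102. 104.] 109.0
stone_center 0.95 [149. 337.] 618 [165. 291. 103.] 108.0
stone_center 0.85 [140. 211.] 547 [498. 339. 102.] 109.0
stone_center 0.71 [162. 281.] 529 [305. 251.  22.] 27.0
board 0.82 [258. 202.] 9064 [552.  11.  29.] 54.0
end_jaw 0.62 [284. 155.] 167 [672. -65.  55.] 60.0
lever 0.86 [283. 223.] 404 [485. -71.  49.] 55.0
lever 0.29 [258. 201.] 9186 [552.  12.  29.] 54.0
mug 0.96 [394. 210.] 922 [ 516. -373.   54.] 142.0
flask 0.62 [368. 134.] 1032 [ 705. -290.  150.] 235.0
jar 0.8 [261. 114.] 767 [794.   6.  91.] 99.0
mallet 0.94 [119. 163.] 1619 [659. 416.  44.] 56.0
rasp 0.84 [422. 179.] 873 [ 626. -485.    7.] 24.0
rasp 0.66 [286. 225.] 416 [483. -71.  49.] 55.0
rasp 0.44 [119. 274.] 775 [339. 395.  57.] 69.0
rough 0.72 [118. 275.] 929 [337. 397.  55.] 68.0
tape 0.71 [186. 290.] 395 [306. 244.  23.] 28.0
tape 0.19 [421. 176.] 811 [ 629. -484.    8.] 24.0
side 56.27861
[... 340 characters left out ...]
nter 0.58 [402. 336.] 1969 [ 595. -497.   11.] 25.0
board 0.78 [292. 204.] 6191 [547. -51.  31.] 56.0
end_jaw 0.51 [272. 212.] 480 [481. -81.  50.] 55.0
end_jaw 0.45 [337. 200.] 196 [667. -80.  52.] 60.0
jaw 0.21 [183. 173.] 358 [290. 274.  18.] 29.0
lever 0.8 [270. 214.] 441 [478. -80.  50.] 55.0
mug 0.94 [331. 286.] 2310 [ 506. -390.   69.] 146.0
flask 0.64 [407. 226.] 2697 [ 703. -321.  121.] 237.0
flask 0.22 [277. 135.] 895 [653. 406.  36.] 58.0
jar 0.87 [370. 179.] 922 [795. -19.  65.] 100.0
mallet 0.71 [278. 134.] 892 [653. 406.  37.] 58.0
rasp 0.78 [397. 334.] 1757 [ 594. -499.   13.] 25.0
rough 0.56 [197. 148.] 513 [336. 374.  46.] 71.0
tape 0.84 [184. 172.] 372 [291. 274.  17.] 29.0
```

View pics/top0.png

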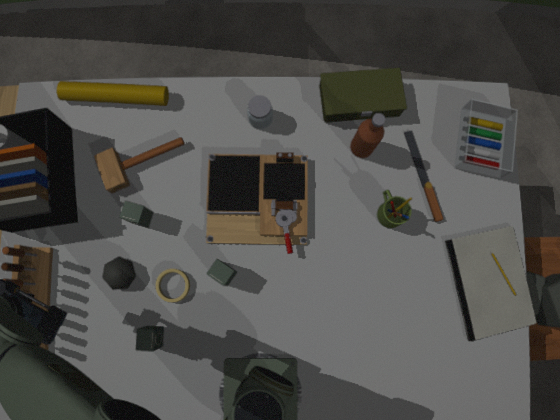

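View pics/side0.png

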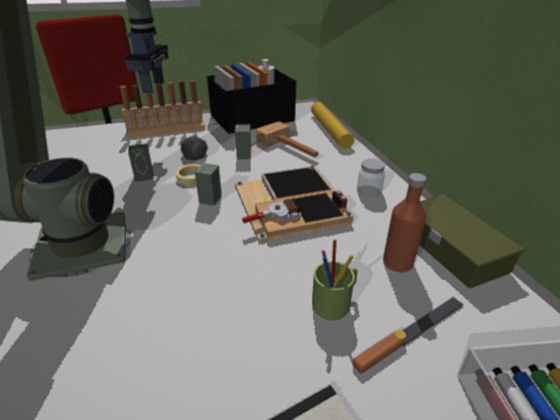

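```bash

python3 - <<'E'
from h import *
p=cams.grab_frame('top'); W=cloud(p); np.save('top.npy',W)
c=cv2.resize(p['color'][180:250,95:185,::-1],None,fx=8,fy=8,interpolation=cv2.INTER_CUBIC)
cv2.imwrite('pics/crop.png',c)
def rect(m):
    q=W[m][:,:2].astype(np.float32); return cv2.minAreaRect(q), len(q)
z=W[...,2]
for n,(x,y) in {'far':(498,339),'near':(341,102),'robot':(165,291)}.items():
    m=(abs(W[...,0]-x)<60)&(abs(W[...,1]-y)<60)&(z>97)&(z<115)
    print(n,rect(m),np.nanmedian(z[m]))
m=(abs(W[...,0]-550)<170)&(abs(W[...,1]-10)<190)&(z>8)&(z<70)
n,l,s,_=cv2.connectedComponentsWithStats(m.astype(np.uint8)); k=1+np.argmax(s[1:,4]); m=l==k
print('board',rect(m))
print('table z',np.nanmedian(z[(abs(W[...,0]-450)<20)&(abs(W[...,1]+200)<60)]))
d=[d for d in outline_of(p,'lever')][0]; mm=d['pixels']&(p['color'][...,0]>120)&(p['color'][...,1]<60)
print('lever red',rect(mm), np.nanmedian(W[mm],0))
for nm in ['stone_center','rough','mallet','tape']:
    print(nm,[(round(d['confidence'],2),np.round(d['at'])) for d in look_for(p,nm)])
E
```

```text
far (((503.2344665527344, 351.3423156738281), (58.02389907836914, 51.19651412963867), 74.4063720703125), 390) 104.44911523683095
near (((340.8867492675781, 106.68074035644531), (57.867828369140625, 50.30121612548828), 55.22358322143555), 411) 104.31059430020537
robot (((161.02809143066406, 301.4679870605469), (52.05754470825195, 58.505985260009766), 88.13086700439453), 426) 104.11085470959927
board (((542.709716796875, 14.262939453125), (292.0272521972656, 290.8074645996094), 89.08190155029297), 8887)
table z -0.8152626610608422
lever red (((0.0, 0.0), (0.0, 0.0), 0.0), 0) [nan nan nan]
stone_center [(0.88, array([149., 338.])), (0.85, array([222., 273.])), (0.76, array([140., 211.]))]
rough [(0.9, array([119., 272.])), (0.26, array([392., 210.]))]
mallet [(0.74, array([254., 202.])), (0.55, array([122., 163.]))]
tape [(0.73, array([164., 283.]))]
  return np.nanmean(a, axis, out=out, keepdims=keepdims)
```

View pics/crop.png

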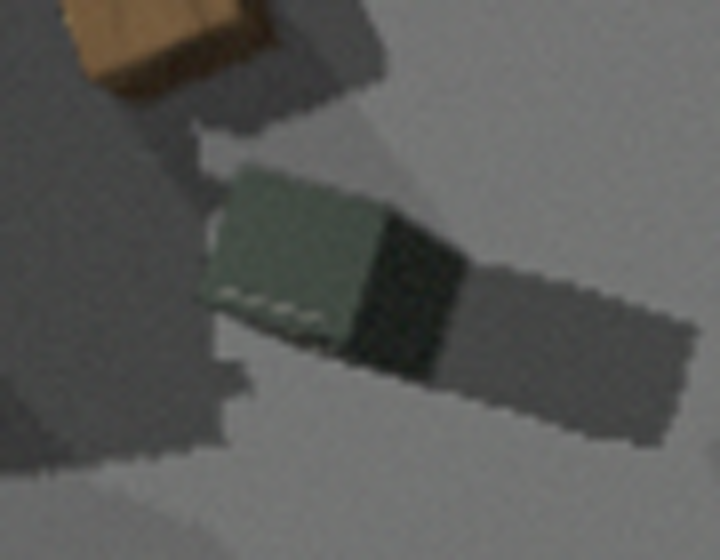

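```bash

python3 - <<'E'
from h import *
p=cams.grab_frame('top'); W=cloud(p); z=W[...,2]
def rect(m): return cv2.minAreaRect(W[m][:,:2].astype(np.float32)), m.sum()
B=(abs(W[...,0]-560)<150)&(abs(W[...,1]-12)<170)
def big(m):
    n,l,s,_=cv2.connectedComponentsWithStats(m.astype(np.uint8)); return l==1+np.argmax(s[1:,4])
m=big(B&(z>7)&(z<36)); print('board',rect(m))
lv=big(B&(z>5)&(z<20)); print('ledge',rect(lv),np.median(z[lv]))
# ledge/bed step per column
yaw=-0.9
led=[];
for yy in range(30,150,8):
    s=(abs(W[...,1]-yy)<4)&(W[...,0]<700)&(W[...,0]>400)
    lo=W[s&(z>7)&(z<18)]; hi=W[s&(z>25)&(z<36)&(W[...,0]<620)]
    if len(lo) and len(hi): led.append((yy,np.percentile(lo[:,0],2),np.percentile(lo[:,0],98),np.percentile(hi[:,0],2)))
print(np.round(led,1))
for x in range(430,690,20):
    s=(abs(W[...,0]-x)<5)&(z>7)&B; q=W[s]
    print(x,np.round([q[:,1].min(),q[:,1].max()],1),end=' ')
C=p['color'].astype(int); r=(C[...,0]>C[...,1]*1.8)&(C[...,0]>C[...,2]*1.8)&(abs(W[...,0]-450)<60)&(abs(W[...,1]+70)<60)
print('red',rect(r),np.median(W[r],0))
hi=B&(z>44)&(z<70); n,l,s,_=cv2.connectedComponentsWithStats(hi.astype(np.uint8))
for k in range(1,n):
    if s[k,4]>15: print(k,rect(l==k),np.median(z[l==k]))
E
```

```text
board (((556.6829223632812, 15.5205078125), (298.8341369628906, 262.4879455566406), 89.02861785888672), np.int64(7987))
ledge (((469.4990234375, 46.63709259033203), (227.31932067871094, 86.49813842773438), 88.76678466796875), np.int64(1811)) 11.57597117180876
[[ 30.  428.2 511.3 514.4]
 [ 38.  427.4 510.9 514.2]
 [ 46.  427.2 511.5 512.2]
 [ 54.  428.4 509.8 513.5]
 [ 62.  428.3 510.3 514.3]
 [ 70.  428.6 509.7 516.9]
 [ 78.  428.8 510.7 514.6]
 [ 86.  428.7 511.5 516.4]
 [ 94.  429.8 510.2 514.3]
 [102.  431.5 512.5 514.4]
 [110.  429.8 512.3 516.7]
 [118.  431.1 511.6 516.1]
 [126.  431.2 511.5 516.5]
 [134.  430.8 512.8 514.2]
 [142.  429.9 513.4 513.7]]
430 [-129.2  158.4] 450 [-129.6  159. ] 470 [-128.5  159.5] 490 [-128.7  159.9] 510 [-128.7  158.2] 530 [-128.9  158.1] 550 [-129.1  158.6] 570 [-129.2  156.4] 590 [-129.8  157.2] 610 [-132.7  157.3] 630 [-133.   158.8] 650 [-133.2  156. ] 670 [-133.4  153.2] red (((424.6854248046875, -76.5985336303711), (56.199546813964844, 14.915177345275879), 11.632946014404297), np.int64(98)) [423.92236237 -76.30212923  48.77572283]
1 (((673.7445678710938, -66.88818359375), (48.9808464050293, 24.987056732177734), 89.35958099365234), np.int64(162)) 54.97018073224342
2 (((483.627197265625, -78.54790496826172), (144.3452606201172, 67.47312927246094), 16.876312255859375), np.int64(609)) 50.683135484246804
```

Candidates for the stone: (221,272), 356 mm from the base; (149,337), 334 mm; (137,212), 602 mm. The one at (137,212) is farthest. The crop confirms it: a sawn block with the white line along its robot-side top edge, from (220,290) to (325,318), so its yaw is about -15.6°. I'll move above it.

Emit:
{"op": "servo_tool", "data": {
  "steps": [
    [0,[0,0,0],[0,0,-0.079]],
    [0,[0,0,0],[0,0,-0.079]],
    [0,[-37.5,-11.7,0],[0,0,0]],
    [0,[-37.5,-11.7,0],[0,0,0]],
    [0,[-37.5,-11.7,0],[0,0,0]],
    [0,[-37.5,-11.7,0],[0,0,0]],
    [0,[-37.5,-11.7,0],[0,0,0]],
    [0,[-37.5,-11.7,0],[0,0,0]],
    [0,[-37.5,-11.7,0],[0,0,0]],
    [0,[-37.5,-11.7,0],[0,0,0]]
  ],
  "squeeze": 40
}}

```text
time_s: 2.7
ee_pos: [504.7, 351.0, 236.0]
ee_rot: [180.0, 0.0, 164.4]
force: [0.6, 1.1, 0.6]
gripper_width: 91.3
gripper_force: 0.0
```

```bash
cat >> h.py <<'E'
def togo(goal,yaw):
    s=state(); e=s['ee_pos']; y0=s['ee_rot'][2]; a=np.radians(yaw); d=np.array(goal)-e
    tx=np.array([np.cos(a),np.sin(a)]); ty=np.array([np.sin(a),-np.cos(a)])
    print('t',round(s['time_s'],2),'at',np.round(e,1),np.round(s['ee_rot'],2),'F',np.round(s['force'],1),'w',round(s['gripper_width'],1),'gf',round(s['gripper_force'],1))
    print('  turn z',round(-np.radians((yaw-y0+180)%360-180),4),'then shift',np.round([d[:2]@tx,d[:2]@ty,-d[2]],1))
E
python3 - <<'E'
from h import *
s=state(); p=cams.grab_frame('wrist'); save(p,'w1'); W=cloud(p,s)
z=W[...,2]; m=(z>98)&(z<112)&(abs(W[...,0]-503)<60)&(abs(W[...,1]-351)<60)
print(cv2.minAreaRect(W[m][:,:2].astype(np.float32)),m.sum(),np.median(z[m]))
togo((503,351,87),164.4)
E
```

```text
((501.7353820800781, 351.245849609375), (58.09974670410156, 50.4253044128418), 74.56829833984375) 3054 103.81298206262721
t 2.75 at [509.9 347.6 235.7] [-179.93    0.33  164.23] F [ 4.6 -2.3  1.1] w 91.6 gf 0.0
  turn z -0.0029 then shift [  7.6   1.5 148.7]
```

View pics/w1.png

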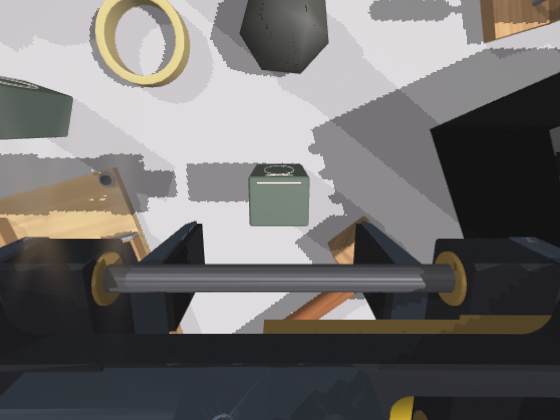

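The wrist view shows the block centred between the fingers. The fish face is towards the robot (279,168) and the line is at (279,182). I'll lower and grip.

Emit:
{"op": "servo_tool", "data": {
  "steps": [
    [0,[0,0,20],[0,0,0]],
    [0,[0,0,30],[0,0,0]],
    [0,[0,0,30],[0,0,0]],
    [0,[0,0,30],[0,0,0]],
    [0,[0,0,24],[0,0,0]],
    [0,[0,0,15],[0,0,0]],
    [0,[0,0,0],[0,0,0]],
    [255,[0,0,0],[0,0,0]],
    [255,[0,0,0],[0,0,0]],
    [255,[0,0,0],[0,0,0]]
  ],
  "squeeze": 40
}}

```text
time_s: 3.75
ee_pos: [504.0, 352.5, 88.3]
ee_rot: [179.9, 0.1, 164.4]
force: [-0.6, 0.7, -0.1]
gripper_width: 70.0
gripper_force: 0.0
```

```bash
python3 - <<'E'
from h import *
togo((483,82.5,147),178.8)
E
```

```text
t 3.75 at [504.  352.5  88.3] [1.7989e+02 9.0000e-02 1.6443e+02] F [-0.6  0.7 -0.1] w 70.0 gf 0.0
  turn z -0.2508 then shift [  15.4 -270.4  -58.7]
```

Emit:
{"op": "servo_tool", "data": {
  "steps": [
    [255,[0,0,0],[0,0,0]],
    [255,[0,0,0],[0,0,0]],
    [255,[0,0,0],[0,0,0]],
    [255,[0,0,0],[0,0,0]],
    [255,[0,0,0],[0,0,0]],
    [255,[0,0,-5],[0,0,0]],
    [255,[0,0,-10],[0,0,0]],
    [255,[0,0,-15],[0,0,0]],
    [255,[0,0,-15],[0,0,0]],
    [255,[0,0,-10],[0,0,0]]
  ],
  "squeeze": 40
}}

```text
time_s: 4.75
ee_pos: [503.5, 352.3, 142.6]
ee_rot: [180.0, -0.0, 164.4]
force: [0.0, 0.4, -6.4]
gripper_width: 57.8
gripper_force: 40.0
```

```bash
python3 - <<'E'
from h import *
togo((483,82.5,142),178.8)
E
```

```text
t 4.75 at [503.5 352.3 142.6] [179.98  -0.   164.43] F [ 0.   0.4 -6.4] w 57.8 gf 40.0
  turn z -0.2508 then shift [  14.8 -270.1    0.6]
```

Emit:
{"op": "servo_tool", "data": {
  "steps": [
    [255,[0,0,0],[0,0,-0.125]],
    [255,[0,0,0],[0,0,-0.126]],
    [255,[1.7,-20,0],[0,0,0]],
    [255,[1.7,-38,0],[0,0,0]],
    [255,[1.7,-40,0],[0,0,0]],
    [255,[1.7,-40,0],[0,0,0]],
    [255,[1.7,-40,0],[0,0,0]],
    [255,[1.7,-40,0],[0,0,0]],
    [255,[1.8,-32,0],[0,0,0]],
    [255,[1.8,-20,0],[0,0,0]]
  ]
}}

```text
time_s: 5.75
ee_pos: [483.2, 80.2, 141.8]
ee_rot: [-180.0, -0.1, 178.7]
force: [0.3, 0.8, -6.7]
gripper_width: 58.0
gripper_force: 40.0
```

Emit:
{"op": "servo_tool", "data": {
  "steps": [
    [255,[0,0,0],[0,0,0]],
    [255,[0,0,0],[0,0,0]],
    [255,[0,0,5],[0,0,0]],
    [255,[0,0,5],[0,0,0]],
    [255,[0,0,0],[0,0,0]],
    [255,[0,0,0],[0,0,0]],
    [255,[0,0,0],[0,0,0]],
    [255,[0,0,0],[0,0,0]],
    [255,[0,0,0],[0,0,0]],
    [255,[0,0,0],[0,0,0]]
  ]
}}

```text
time_s: 6.75
ee_pos: [484.1, 82.4, 132.0]
ee_rot: [180.0, 0.0, 178.8]
force: [0.5, 0.5, -6.5]
gripper_width: 58.0
gripper_force: 40.0
```

```bash
python3 - <<'E'
from h import *
togo((484,82.5,101),178.8)
s=state(); p=cams.grab_frame('wrist'); save(p,'w2'); W=cloud(p,s); z=W[...,2]
# steel edge/ledge from wrist view
for yy in range(30,150,10):
    q=W[(abs(W[...,1]-yy)<3)&(W[...,0]>400)&(W[...,0]<600)]; lo=q[(q[:,2]>7)&(q[:,2]<18)]; hi=q[(q[:,2]>26)&(q[:,2]<36)]
    print(yy,len(lo),len(hi),[np.round(np.percentile(a[:,0],(2,98)),1) if len(a)>5 else None for a in(lo,hi)], np.round(np.median(lo[:,2]),1) if len(lo) else '')
p=cams.grab_frame('top'); W=cloud(p); z=W[...,2]
q=W[(abs(W[...,1]-82)<60)&(abs(W[...,0]-483)<60)&(z<70)&(z>37)]; print(len(q), np.round(np.percentile(q,(2,50,98),axis=0),1) if len(q) else '')
E
```

```text
t 6.75 at [484.1  82.4 132. ] [1.7999e+02 2.0000e-02 1.7881e+02] F [ 0.5  0.5 -6.5] w 58.0 gf 40.0
  turn z 0.0002 then shift [ 0.1  0.1 31. ]
30 508 0 [array([426.3, 493.2]), None] 11.0
40 408 0 [array([426.2, 479.9]), None] 10.9
50 305 0 [array([425.9, 464.9]), None] 10.9
60 298 0 [array([426. , 463.9]), None] 11.0
70 299 0 [array([426.2, 464.1]), None] 10.9
80 297 0 [array([426.3, 464.2]), None] 10.9
90 303 0 [array([427.2, 464.5]), None] 11.0
100 307 0 [array([426.8, 464.6]), None] 11.1
110 301 0 [array([426.9, 464.9]), None] 11.0
120 368 0 [array([427.8, 476.6]), None] 10.9
130 480 0 [array([428.1, 492.1]), None] 11.0
140 541 3 [array([428.3, 498.8]), None] 11.2
3 [[459.9 106.1  68.2]
 [460.  108.8  69.1]
 [460.1 111.6  69.9]]
```

View pics/w2.png

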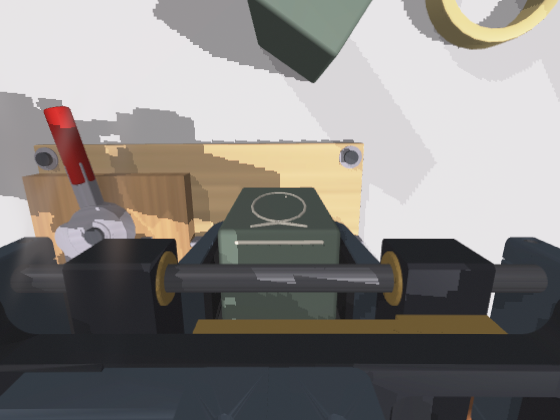

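Wrist view: the stone hangs over the ledge with the fish up towards the robot (278,207), and the lever is at left (70,140). Now I'll lower and release it.

Emit:
{"op": "servo_tool", "data": {
  "steps": [
    [255,[0.5,0,8],[0,0,0]],
    [255,[0.5,0,8],[0,0,0]],
    [255,[0,0,7],[0,0,0]],
    [255,[0,0,5],[0,0,0]],
    [255,[0,0,3],[0,0,0]],
    [255,[0,0,1],[0,0,0]],
    [255,[0,0,0],[0,0,0]],
    [255,[0,0,0],[0,0,0]],
    [255,[0,0,0],[0,0,0]],
    [255,[0,0,0],[0,0,0]]
  ]
}}

```text
time_s: 7.85
ee_pos: [483.2, 82.4, 100.1]
ee_rot: [180.0, 0.0, 178.8]
force: [0.3, -0.6, -7.1]
gripper_width: 58.0
gripper_force: 40.0
```

Emit:
{"op": "servo_tool", "data": {
  "steps": [
    [255,[0,0,0.7],[0,0,0]],
    [255,[0,0,0.3],[0,0,0]],
    [255,[0,0,0],[0,0,0]],
    [60,[0,0,0],[0,0,0]],
    [30,[0,0,0],[0,0,0]],
    [0,[0,0,0],[0,0,0]],
    [0,[0,0,0],[0,0,0]],
    [0,[0,0,0],[0,0,0]],
    [0,[0,0,0],[0,0,0]],
    [0,[0,0,0],[0,0,0]]
  ]
}}

```text
time_s: 8.85
ee_pos: [483.1, 82.4, 98.9]
ee_rot: [180.0, 0.0, 178.8]
force: [0.7, 0.8, 1.0]
gripper_width: 91.1
gripper_force: 0.0
```

Emit:
{"op": "servo_tool", "data": {
  "steps": [
    [0,[0,0,-8],[0,0,0]],
    [0,[0,0,-15],[0,0,0]],
    [0,[0,0,-18],[0,0,0]],
    [0,[0,0,-15],[0,0,0]],
    [255,[15,0,0],[0,0,0]],
    [255,[20,0,0],[0,0,0]],
    [255,[20,0,0],[0,0,0]],
    [255,[13,0,0],[0,0,0]],
    [255,[0,0,0],[0,0,0]],
    [255,[0,0,0],[0,0,0]]
  ]
}}

```text
time_s: 9.85
ee_pos: [415.9, 83.9, 155.5]
ee_rot: [180.0, 0.1, 178.8]
force: [0.0, -0.3, 0.3]
gripper_width: 46.3
gripper_force: 0.0
```

```bash
python3 - <<'E'
from h import *
togo((415,82.5,118),178.8)
p=cams.grab_frame('top'); W=cloud(p); z=W[...,2]
m=(abs(W[...,0]-483)<60)&(abs(W[...,1]-82)<60)&(z>109)&(z<125)
print('stone',cv2.minAreaRect(W[m][:,:2].astype(np.float32)),m.sum(),np.median(z[m]))
s=state();p=cams.grab_frame('wrist'); W=cloud(p,s); z=W[...,2]; save(p,'w3')
m=(abs(W[...,0]-483)<60)&(abs(W[...,1]-82)<60)&(z>109)&(z<125)
if m.sum()>20: print('stone w',cv2.minAreaRect(W[m][:,:2].astype(np.float32)),m.sum(),np.median(z[m]))
q=W[(abs(W[...,1]-82)<25)&(z>25)&(z<105)&(W[...,0]<500)]; print('face',np.round(np.percentile(q[:,0],(5,50,95)),1) if len(q) else '')
E
```

```text
t 9.85 at [415.9  83.9 155.5] [1.7998e+02 1.2000e-01 1.7882e+02] F [ 0.  -0.3  0.3] w 46.3 gf 0.0
  turn z 0.0003 then shift [ 0.9 -1.5 37.5]
stone ((505.6065368652344, 56.46488952636719), (0.0, 0.0), 0.0) 1 113.45393734970821
stone w ((467.3257751464844, 82.09142303466797), (57.570125579833984, 21.875957489013672), 88.51615142822266) 2240 116.03480158363416
face [313.2 343.4 457.4]
```

Emit:
{"op": "servo_tool", "data": {
  "steps": [
    [255,[0,0,10],[0,0,0]],
    [255,[0,0,15],[0,0,0]],
    [255,[0,0,13],[0,0,0]],
    [255,[0,0,0],[0,0,0]],
    [255,[0,0,0],[0,0,0]],
    [255,[-4,0,0],[0,0,0]],
    [255,[-6,0,0],[0,0,0]],
    [255,[-5,0,0],[0,0,0]],
    [255,[-4,0,0],[0,0,0]],
    [255,[-4,0,0],[0,0,0]]
  ]
}}

```text
time_s: 10.95
ee_pos: [438.6, 83.3, 117.1]
ee_rot: [180.0, 0.0, 178.8]
force: [0.6, -0.4, -0.4]
gripper_width: 0.2
gripper_force: 0.0
```

Emit:
{"op": "servo_tool", "data": {
  "steps": [
    [255,[-4,0,0],[0,0,0]],
    [255,[-4,0,0],[0,0,0]],
    [255,[-4,0,0],[0,0,0]],
    [255,[-4,0,0],[0,0,0]],
    [255,[-4,0,0],[0,0,0]],
    [255,[-4,0,0],[0,0,0]],
    [255,[-4,0,0],[0,0,0]],
    [255,[-4,0,0],[0,0,0]],
    [255,[-4,0,0],[0,0,0]],
    [255,[-4,0,0],[0,0,0]]
  ]
}}

```text
time_s: 11.95
ee_pos: [479.2, 82.6, 117.3]
ee_rot: [180.0, 0.1, 178.8]
force: [-0.4, 0.2, 1.9]
gripper_width: 0.8
gripper_force: 0.7
```

```bash
python3 - <<'E'
from h import *
togo((490,82.5,118),178.8)
p=cams.grab_frame('side'); c=cv2.resize(p['color'][100:260,160:370],None,fx=3.5,fy=3.5,interpolation=cv2.INTER_CUBIC)
cv2.imwrite('pics/s4.png',c[...,::-1])
E
```

```text
t 11.95 at [479.2  82.6 117.3] [1.7998e+02 1.2000e-01 1.7881e+02] F [-0.4  0.2  1.9] w 0.8 gf 0.7
  turn z 0.0002 then shift [-10.8   0.2  -0.7]
```

View pics/s4.png

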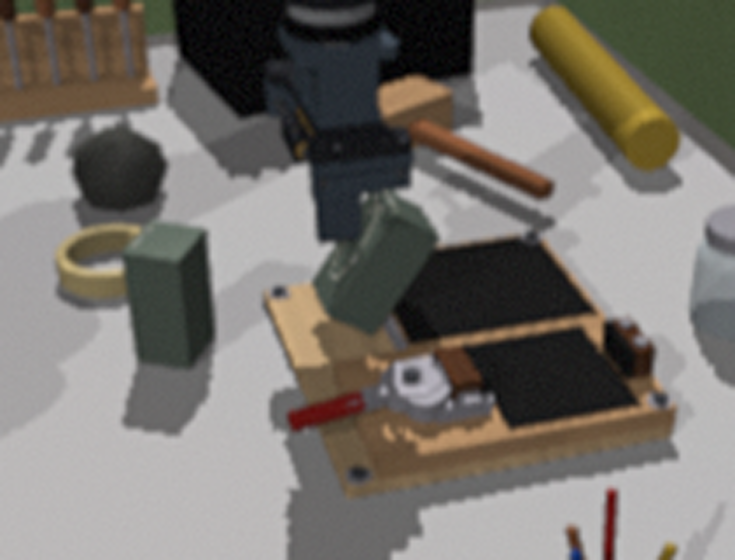

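The side crop shows the stone leaning about 35–40° over the edge (375,260) with the closed fingers behind it. I'll keep pushing.

Emit:
{"op": "servo_tool", "data": {
  "steps": [
    [255,[-4,0,0],[0,0,0]],
    [255,[-4,0,0],[0,0,0]],
    [255,[-4,0,0],[0,0,0]],
    [255,[-4,0,0],[0,0,0]],
    [255,[0,0,0],[0,0,0]],
    [255,[0,0,0],[0,0,0]],
    [255,[0,0,-10],[0,0,0]],
    [255,[0,0,-20],[0,0,0]],
    [255,[10,0,-30],[0,0,0]],
    [255,[10,0,-30],[0,0,0]]
  ]
}}

```text
time_s: 13.0
ee_pos: [473.6, 82.5, 208.4]
ee_rot: [180.0, -0.0, 178.8]
force: [0.3, 0.8, -0.3]
gripper_width: 0.4
gripper_force: 0.0
```

```bash
python3 - <<'E'
from h import *
togo((455,82.5,208),178.8)
s=state();p=cams.grab_frame('wrist'); W=cloud(p,s); z=W[...,2]; save(p,'w5')
p2=cams.grab_frame('side'); W2=cloud(p2)
for n,W in (('wrist',W),('side',W2)):
    z=W[...,2]; m=(abs(W[...,0]-547)<90)&(abs(W[...,1]-82)<60)&(z>72)&(z<90)
    if m.sum()>20: print(n,cv2.minAreaRect(W[m][:,:2].astype(np.float32)),m.sum(),np.median(z[m]))
E
```

```text
t 13.0 at [473.6  82.5 208.4] [ 1.8000e+02 -2.0000e-02  1.7881e+02] F [ 0.3  0.8 -0.3] w 0.4 gf 0.0
  turn z 0.0001 then shift [18.6 -0.4  0.4]
wrist ((502.05364990234375, 80.99388885498047), (58.1630859375, 61.37279510498047), 89.07745361328125) 1667 78.8379599398632
side ((523.6904907226562, 79.11062622070312), (61.92734909057617, 103.8895492553711), 89.59170532226562) 435 80.96161720499413
```

Emit:
{"op": "servo_tool", "data": {
  "steps": [
    [0,[-10,0,0],[0,0,0]],
    [0,[-15,-0.5,0],[0,0,0]],
    [0,[-15,-0.5,0],[0,0,0]],
    [0,[-10,0,0],[0,0,0]],
    [0,[0,0,15],[0,0,0]],
    [0,[0,0,25],[0,0,0]],
    [0,[0,0,25],[0,0,0]],
    [0,[0,0,15],[0,0,0]],
    [0,[0,0,0],[0,0,0]],
    [0,[0,0,0],[0,0,0]]
  ]
}}

```text
time_s: 14.1
ee_pos: [524.3, 80.5, 126.6]
ee_rot: [-180.0, -0.1, 178.8]
force: [0.7, -0.0, 0.5]
gripper_width: 77.5
gripper_force: 0.0
```

```bash
python3 - <<'E'
from h import *
togo((524,80.5,60),178.8)
s=state();p=cams.grab_frame('wrist'); W=cloud(p,s); save(p,'w6')
p2=cams.grab_frame('side'); W2=cloud(p2)
for n,W in (('wrist',W),('side',W2)):
    z=W[...,2]; m=(abs(W[...,0]-547)<90)&(abs(W[...,1]-82)<60)&(z>72)&(z<90)
    if m.sum()>20: print(n,cv2.minAreaRect(W[m][:,:2].astype(np.float32)),m.sum(),np.median(z[m]))
E
```

```text
t 14.1 at [524.3  80.5 126.6] [-1.800e+02 -5.000e-02  1.788e+02] F [ 0.7 -0.   0.5] w 77.5 gf 0.0
  turn z 0.0001 then shift [ 0.3 -0.  66.6]
wrist ((524.27294921875, 80.82780456542969), (58.13652801513672, 105.24598693847656), 89.2988052368164) 9748 78.95794398767731
side ((524.1539916992188, 79.57182312011719), (61.45106506347656, 105.25540924072266), 89.2823257446289) 374 80.716522742535
```

View pics/w6.png

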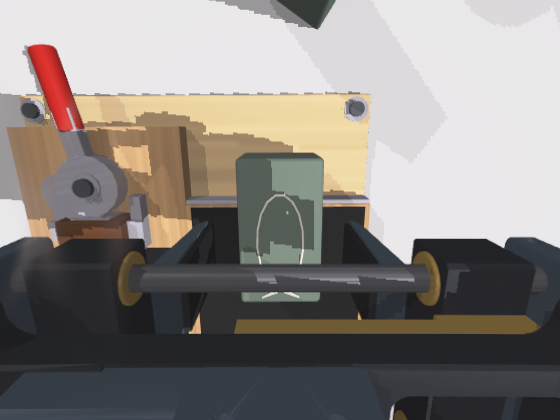

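The stone lies fish up over the steel edge, at (280,228) between the fingers; the edge is at row 201. I'll take it here.

Emit:
{"op": "servo_tool", "data": {
  "steps": [
    [0,[0,0,12],[0,0,0]],
    [0,[0,0,20],[0,0,0]],
    [0,[0,0,20],[0,0,0]],
    [0,[0,0,12],[0,0,0]],
    [0,[0,0,2.5],[0,0,0]],
    [0,[0,0,0],[0,0,0]],
    [255,[0,0,0],[0,0,0]],
    [255,[0,0,0],[0,0,0]],
    [255,[0,0,0],[0,0,0]],
    [255,[0,0,0],[0,0,0]]
  ],
  "squeeze": 40
}}

```text
time_s: 15.2
ee_pos: [524.2, 80.6, 60.9]
ee_rot: [180.0, 0.1, 178.8]
force: [-1.1, 0.2, -0.2]
gripper_width: 62.1
gripper_force: 0.0
```

Emit:
{"op": "servo_tool", "data": {
  "steps": [
    [255,[0,0,0],[0,0,0]],
    [255,[0,0,0],[0,0,0]],
    [255,[0,0,0],[0,0,0]],
    [255,[0,0,0],[0,0,0]],
    [255,[0,0,-4],[0,0,0]],
    [255,[0,0,-8],[0,0,0]],
    [255,[0,0,-12],[0,0,0]],
    [255,[0,0,-12],[0,0,0]],
    [255,[0,0,-9],[0,0,0]],
    [255,[0,0,-5],[0,0,0]]
  ]
}}

```text
time_s: 16.2
ee_pos: [524.6, 80.6, 111.9]
ee_rot: [180.0, 0.1, 178.8]
force: [-0.5, 0.1, -7.1]
gripper_width: 58.1
gripper_force: 40.0
```

```bash
python3 - <<'E'
from h import *
togo((605.5,-65,110),178.8)
p=cams.grab_frame('side'); W=cloud(p); z=W[...,2]
C=p['color'].astype(int)
B=(W[...,0]>580)&(W[...,0]<720)&(abs(W[...,1]+65)<60)&(z>46)&(z<66)
q=W[B]; print('endjaw',len(q),np.round(np.percentile(q,(3,50,97),axis=0),1), cv2.minAreaRect(q[:,:2].astype(np.float32)))
B=(W[...,0]>515)&(W[...,0]<580)&(abs(W[...,1]+65)<40)&(z>46)&(z<66)
q=W[B]; print('jaw',len(q),np.round(np.percentile(q,(3,50,97),axis=0),1) if len(q) else '')
s=state(); p=cams.grab_frame('wrist'); W=cloud(p,s); z=W[...,2]; C=p['color'].astype(int)
r=(C[...,0]>120)&(C[...,1]<70)&(C[...,2]<70)&(W[...,0]<520)&(W[...,1]<0)
q=W[r]; print('lever',len(q),cv2.minAreaRect(q[:,:2].astype(np.float32)),np.median(q,0))
for yy in (-100,-60,-20,20,140):
    q=W[(abs(W[...,1]-yy)<4)&(z>6)&(z<36)]; print(yy,np.round(np.percentile(q[:,0],1),1) if len(q) else '')
for xx in (440,460,480):
    q=W[(abs(W[...,0]-xx)<4)&(z>6)&(z<36)]; print(xx,np.round(np.percentile(q[:,1],(0.5,99.5)),1))
q=W[(W[...,0]<470)&(W[...,0]>435)&(z>24)&(z<36)&(W[...,1]>-60)]; print('clampbed left edge',np.round(np.percentile(q[:,1],99),1))
E
```

```text
t 16.2 at [524.6  80.6 111.9] [1.7998e+02 1.2000e-01 1.7881e+02] F [-0.5  0.1 -7.1] w 58.1 gf 40.0
  turn z 0.0002 then shift [ -84.  -143.9    1.9]
endjaw 134 [[660.3 -95.2  47.2]
 [669.2 -76.   56.4]
 [682.1 -45.7  61.1]] ((671.5250854492188, -69.13323974609375), (52.882530212402344, 23.3796329498291), 88.86959838867188)
jaw 186 [[ 516.9 -100.2   46.8]
 [ 530.9  -76.7   56.4]
 [ 546.4  -45.3   58.9]]
lever 2590 ((424.0507507324219, -77.25872802734375), (57.11491012573242, 17.122507095336914), 10.982155799865723) [421.09830123 -74.92809043  48.38049341]
-100 449.6
-60 424.7
-20 426.3
20 426.9
140 428.7
440 [-129.5  156. ]
460 [-125.4  155.5]
480 [-130.8  155.3]
clampbed left edge 2.7
```

Emit:
{"op": "servo_tool", "data": {
  "steps": [
    [255,[-6,-10,0],[0,0,0]],
    [255,[-10,-18,0],[0,0,0]],
    [255,[-13,-24,0],[0,0,0]],
    [255,[-14,-24,0],[0,0,0]],
    [255,[-14,-24,0],[0,0,0]],
    [255,[-12,-22,0],[0,0,0]],
    [255,[-9,-16,0],[0,0,0]],
    [255,[-5,-8,0],[0,0,0]],
    [255,[0,0,0],[0,0,0]],
    [255,[0,0,10],[0,0,0]]
  ]
}}

```text
time_s: 17.3
ee_pos: [604.5, -66.7, 101.1]
ee_rot: [180.0, 0.1, 178.8]
force: [1.0, 0.1, -7.2]
gripper_width: 57.6
gripper_force: 40.0
```

Emit:
{"op": "servo_tool", "data": {
  "steps": [
    [255,[0,0,6],[0,0,0]],
    [255,[0,0,4],[0,0,0]],
    [255,[0,0,0],[0,0,0]],
    [255,[0,0,0],[0,0,0]],
    [255,[0,0,0],[0,0,0]],
    [255,[0,0,0],[0,0,0]],
    [255,[0,0,0],[0,0,0]],
    [255,[0,0,0],[0,0,0]],
    [255,[0,0,0],[0,0,0]],
    [255,[0,0,0],[0,0,0]]
  ]
}}

```text
time_s: 18.3
ee_pos: [604.0, -67.2, 90.5]
ee_rot: [180.0, 0.0, 178.8]
force: [0.5, 0.4, -7.4]
gripper_width: 57.6
gripper_force: 40.0
```

```bash
python3 - <<'E'
from h import *
togo((604,-67.3,61),178.8)
p=cams.grab_frame('side'); W=cloud(p); z=W[...,2]
c=cv2.resize(p['color'][140:250,210:370],None,fx=5,fy=5,interpolation=cv2.INTER_CUBIC); cv2.imwrite('pics/s7.png',c[...,::-1])
for n,lo,hi,zl,zh in (('endjaw',640,720,44,66),('jaw',515,570,44,62)):
    q=W[(W[...,0]>lo)&(W[...,0]<hi)&(abs(W[...,1]+65)<50)&(z>zl)&(z<zh)]; print(n,len(q),np.round(np.percentile(q,(3,50,97),axis=0),1))
q=W[(W[...,0]>530)&(W[...,0]<680)&(W[...,1]>-105)&(W[...,1]<-85)&(z>70)&(z<110)]; print('stone side',len(q),np.round(np.percentile(q,(3,50,97),axis=0),1))
E
```

```text
t 18.3 at [604.  -67.2  90.5] [180.     0.   178.81] F [ 0.5  0.4 -7.4] w 57.6 gf 40.0
  turn z 0.0001 then shift [-0.  -0.1 29.5]
endjaw 91 [[642.6 -96.6  44.5]
 [671.2 -90.   56.8]
 [683.2 -59.2  64.3]]
jaw 200 [[ 517.3 -102.8   44.9]
 [ 530.7  -79.3   56. ]
 [ 546.1  -44.5   58.7]]
stone side 368 [[ 551.2 -104.3   71. ]
 [ 583.5  -96.2   90.1]
 [ 652.1  -88.8  109.7]]
```

View pics/s7.png

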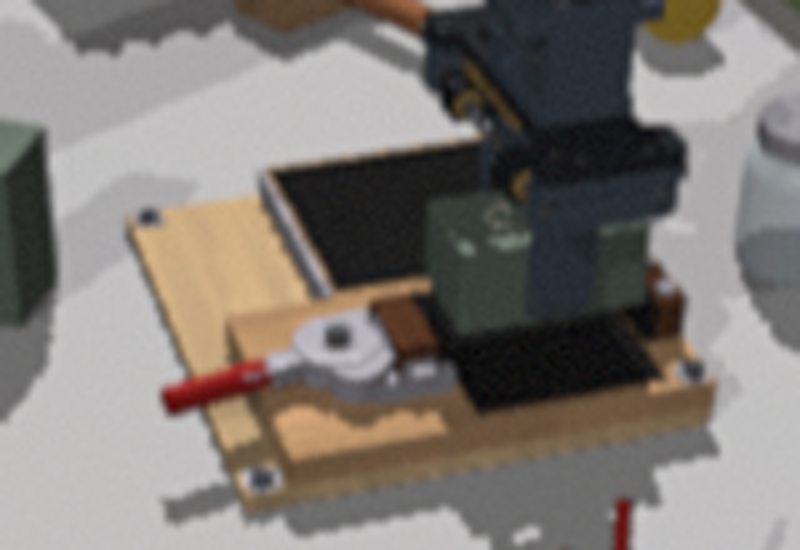

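The side crop shows the stone above the clamp between the jaws: sliding jaw (405,325), end jaw (660,300). I'll lower with a 1.5 mm shift forward, checking the force.

Emit:
{"op": "servo_tool", "data": {
  "steps": [
    [255,[-0.8,0,4],[0,0,0]],
    [255,[-0.7,0,4],[0,0,0]],
    [255,[0,0,4],[0,0,0]],
    [255,[0,0,4],[0,0,0]],
    [255,[0,0,4],[0,0,0]],
    [255,[0,0,3],[0,0,0]],
    [255,[0,0,2],[0,0,0]],
    [255,[0,0,2],[0,0,0]],
    [255,[0,0,0],[0,0,0]],
    [255,[0,0,0],[0,0,0]]
  ]
}}

```text
time_s: 19.35
ee_pos: [605.6, -67.2, 63.6]
ee_rot: [180.0, 0.0, 178.8]
force: [-0.1, 0.0, -7.2]
gripper_width: 57.8
gripper_force: 40.0
```

Emit:
{"op": "servo_tool", "data": {
  "steps": [
    [255,[0,0,1.2],[0,0,0]],
    [255,[0,0,1],[0,0,0]],
    [255,[0,0,0.5],[0,0,0]],
    [255,[0,0,0],[0,0,0]],
    [255,[0,0,0],[0,0,0]],
    [60,[0,0,0],[0,0,0]],
    [30,[0,0,0],[0,0,0]],
    [0,[0,0,0],[0,0,0]],
    [0,[0,0,0],[0,0,0]],
    [0,[0,0,0],[0,0,0]]
  ]
}}

```text
time_s: 20.35
ee_pos: [605.7, -67.2, 61.1]
ee_rot: [180.0, 0.0, 178.8]
force: [-0.8, -0.2, 0.5]
gripper_width: 90.5
gripper_force: 0.0
```

Emit:
{"op": "servo_tool", "data": {
  "steps": [
    [0,[0,0,0],[0,0,0]],
    [0,[0,0,-5],[0,0,0]],
    [0,[0,0,-10],[0,0,0]],
    [0,[0,0,-20],[0,0,0]],
    [0,[0,0,-30],[0,0,0]],
    [0,[0,0,-30],[0,0,0]],
    [0,[0,0,-25],[0,0,0]],
    [255,[20,0,0],[0,0,0]],
    [255,[30,0,0],[0,0,0]],
    [255,[20,0,0],[0,0,0]]
  ]
}}

```text
time_s: 21.35
ee_pos: [534.0, -65.6, 181.8]
ee_rot: [-180.0, 0.0, 178.8]
force: [0.9, 0.8, -0.0]
gripper_width: 70.4
gripper_force: 0.0
```

```bash
python3 - <<'E'
from h import *
togo((440,-45,110),178.8)
p2=cams.grab_frame('side'); W2=cloud(p2)
s=state(); p=cams.grab_frame('wrist'); save(p,'w8'); W=cloud(p,s); C=p['color'].astype(int)
for n,A in (('wrist',W),('side',W2)):
    z=A[...,2]; m=(abs(A[...,0]-605)<90)&(abs(A[...,1]+67)<45)&(z>70)&(z<90)
    if m.sum()>20: print(n,cv2.minAreaRect(A[m][:,:2].astype(np.float32)),m.sum(),np.median(z[m]))
r=(C[...,0]>120)&(C[...,1]<70)&(C[...,2]<70)&(W[...,0]<520)&(abs(W[...,1]+70)<60)
q=W[r]; print('lever',len(q),cv2.minAreaRect(q[:,:2].astype(np.float32)) if len(q) else '')
E
```

```text
t 21.35 at [534.  -65.6 181.8] [-1.8000e+02  2.0000e-02  1.7881e+02] F [ 0.9  0.8 -0. ] w 70.4 gf 0.0
  turn z 0.0002 then shift [94.4 18.7 71.8]
wrist ((594.5264282226562, -67.50993347167969), (58.102516174316406, 84.58834075927734), 88.97103118896484) 3571 78.92727383138424
side ((604.8530883789062, -69.07814025878906), (61.530418395996094, 105.99480438232422), 88.5792007446289) 588 80.72611947379039
lever 1110 ((424.2308349609375, -78.21143341064453), (56.32689666748047, 15.954648971557617), 10.391963005065918)
```

View pics/w8.png

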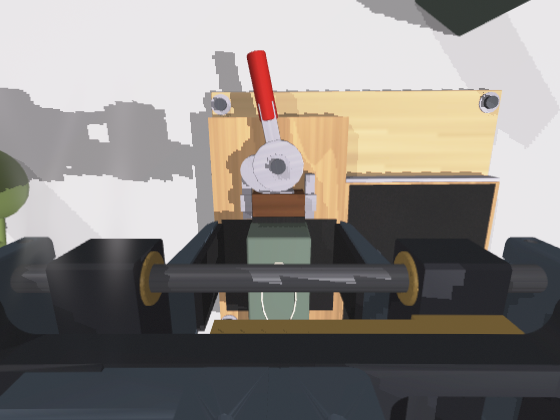

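Emit:
{"op": "servo_tool", "data": {
  "steps": [
    [255,[30,4.4,0],[0,0,0]],
    [255,[40,6,0],[0,0,0]],
    [255,[36,5.2,0],[0,0,0]],
    [255,[15.4,2.2,0],[0,0,0.1]],
    [255,[0,0,0],[0,0,0.14]],
    [255,[0,0,0],[0,0,0.14]],
    [255,[0,0,0],[0,0,0.14]],
    [255,[0,0,0],[0,0,0.14]],
    [255,[0,0,0],[0,0,0.14]],
    [255,[0,0,0],[0,0,0.14]]
  ]
}}

```text
time_s: 22.45
ee_pos: [415.9, -45.5, 181.5]
ee_rot: [179.9, 0.1, 124.6]
force: [-0.8, -0.2, 0.2]
gripper_width: 0.7
gripper_force: 0.0
```

Emit:
{"op": "servo_tool", "data": {
  "steps": [
    [255,[0,0,0],[0,0,0.14]],
    [255,[0,0,0],[0,0,0.14]],
    [255,[0,0,0],[0,0,0.14]],
    [255,[0,0,0],[0,0,0]],
    [255,[0,0,10],[0,0,0]],
    [255,[0,0,15],[0,0,0]],
    [255,[0,0,15],[0,0,0]],
    [255,[0,0,10],[0,0,0]],
    [255,[0,0,0],[0,0,0]],
    [255,[0,0,0],[0,0,0]]
  ]
}}

```text
time_s: 23.45
ee_pos: [414.7, -45.4, 130.7]
ee_rot: [-180.0, -0.0, 100.9]
force: [-0.4, -0.6, 0.5]
gripper_width: 0.4
gripper_force: 0.0
```

```bash
python3 - <<'E'
from h import *
togo((414.3,-45.4,59),100.8)
p=cams.grab_frame('side'); W=cloud(p); z=W[...,2]; C=p['color'].astype(int)
r=(C[...,0]>C[...,1]*2)&(C[...,0]>C[...,2]*2)&(abs(W[...,0]-440)<70)&(abs(W[...,1]+75)<60)&(z>25)
q=W[r]; print('lever side',len(q),cv2.minAreaRect(q[:,:2].astype(np.float32)),np.median(q,0))
E
```

```text
t 23.45 at [414.7 -45.4 130.7] [-1.8000e+02 -1.0000e-02  1.0093e+02] F [-0.4 -0.6  0.5] w 0.4 gf 0.0
  turn z 0.0023 then shift [ 0.1 -0.4 71.7]
lever side 97 ((423.2131652832031, -80.3908462524414), (55.207008361816406, 15.91536808013916), 10.392748832702637) [422.30644869 -83.29148524  49.77779139]
```

Emit:
{"op": "servo_tool", "data": {
  "steps": [
    [255,[0,0,12],[0,0,0]],
    [255,[0,0,18],[0,0,0]],
    [255,[0,0,18],[0,0,0]],
    [255,[0,0,14],[0,0,0]],
    [255,[0,0,7],[0,0,0]],
    [255,[0,0,2.5],[0,0,0]],
    [255,[0,0,0],[0,0,0]],
    [255,[-3,0,0],[0,0,0]],
    [255,[-3,0,0],[0,0,0]],
    [255,[-3,0,0],[0,0,0]]
  ]
}}

```text
time_s: 24.5
ee_pos: [416.5, -54.3, 59.7]
ee_rot: [179.9, -0.0, 100.9]
force: [-0.7, 2.1, 1.9]
gripper_width: 0.6
gripper_force: 1.3
```

Emit:
{"op": "servo_tool", "data": {
  "steps": [
    [255,[-7.6,-2,0],[0,0,-0.1]],
    [255,[-7.6,-2,0],[0,0,-0.1]],
    [255,[-7.6,-2,0],[0,0,-0.1]],
    [255,[-7.6,-2,0],[0,0,-0.1]],
    [255,[-7.6,-2,0],[0,0,-0.1]],
    [255,[-7.6,-2,0],[0,0,-0.1]],
    [255,[0,0,0],[0,0,0]],
    [255,[0,0,0],[0,0,0]],
    [255,[0,0,0],[0,0,0]],
    [255,[0,0,0],[0,0,0]]
  ]
}}

```text
time_s: 25.5
ee_pos: [424.7, -99.8, 59.3]
ee_rot: [180.0, 0.0, 135.2]
force: [-0.1, 0.4, 0.1]
gripper_width: 0.2
gripper_force: 0.0
```

```bash
python3 - <<'E'
from h import *
togo((500,-160,59),178.8)
p=cams.grab_frame('side'); W=cloud(p); z=W[...,2]; C=p['color'].astype(int)
r=(C[...,0]>C[...,1]*2)&(C[...,0]>C[...,2]*2)&(abs(W[...,0]-460)<90)&(abs(W[...,1]+95)<90)&(z>25)
q=W[r]; print('lever side',len(q),cv2.minAreaRect(q[:,:2].astype(np.float32)),np.median(q,0))
E
```

```text
t 25.5 at [424.7 -99.8  59.3] [1.7998e+02 2.0000e-02 1.3523e+02] F [-0.1  0.4  0.1] w 0.2 gf 0.0
  turn z -0.7604 then shift [-76.5 -58.6   0.3]
lever side 95 ((441.089599609375, -119.9289321899414), (51.86772155761719, 18.584918975830078), 47.04766082763672) [ 439.67463516 -124.5706416    49.80291701]
```

Emit:
{"op": "servo_tool", "data": {
  "steps": [
    [255,[-7.6,-2,0],[0,0,-0.1]],
    [255,[-7.6,-2,0],[0,0,-0.1]],
    [255,[-7.6,-2,0],[0,0,-0.1]],
    [255,[-7.6,-2,0],[0,0,-0.1]],
    [255,[-7.6,-2,0],[0,0,-0.1]],
    [255,[-7.6,-2,0],[0,0,-0.1]],
    [255,[-7.6,-2,0],[0,0,-0.1]],
    [255,[-4.6,-1.2,0],[0,0,-0.06]],
    [255,[0,0,0],[0,0,0]],
    [255,[0,0,0],[0,0,0]]
  ]
}}

```text
time_s: 26.55
ee_pos: [467.1, -137.8, 58.8]
ee_rot: [-180.0, -0.2, 178.8]
force: [-5.0, -3.5, -0.1]
gripper_width: 0.6
gripper_force: 2.3
```

```bash
python3 - <<'E'
from h import *
togo((470,-140,59),178.8)
p=cams.grab_frame('side'); W=cloud(p); z=W[...,2]; C=p['color'].astype(int)
r=(C[...,0]>C[...,1]*2)&(C[...,0]>C[...,2]*2)&(abs(W[...,0]-480)<90)&(abs(W[...,1]+120)<90)&(z>25)
q=W[r]; print('lever side',len(q),cv2.minAreaRect(q[:,:2].astype(np.float32)),np.median(q,0))
E
```

```text
t 26.55 at [ 467.1 -137.8   58.8] [-180.     -0.24  178.84] F [-5.  -3.5 -0.1] w 0.6 gf 2.3
  turn z 0.0007 then shift [-2.9 -2.1 -0.2]
lever side 62 ((491.4162902832031, -151.27935791015625), (15.082857131958008, 32.711090087890625), 2.143886089324951) [ 490.28429233 -156.73542581   49.90700641]
```

Emit:
{"op": "servo_tool", "data": {
  "steps": [
    [255,[-1,0,0],[0,0,0]],
    [255,[-1,0,0],[0,0,0]],
    [255,[-1,0,0],[0,0,0]],
    [255,[0,0,0],[0,0,0]],
    [255,[0,0,0],[0,0,0]],
    [255,[0,0,0],[0,0,0]],
    [255,[0,0,0],[0,0,0]],
    [255,[0,0,0],[0,0,0]],
    [255,[0,0,0],[0,0,0]],
    [255,[0,0,0],[0,0,0]]
  ]
}}

```text
time_s: 27.6
ee_pos: [467.4, -137.8, 58.7]
ee_rot: [180.0, -0.6, 178.9]
force: [-11.1, -5.3, 6.3]
gripper_width: 0.4
gripper_force: 5.3
```

The lever is at its stop: 3 mm commanded gave 0.3 mm of motion and the force rose. I'll back off and rise.

Emit:
{"op": "servo_tool", "data": {
  "steps": [
    [255,[5,0,0],[0,0,0]],
    [255,[10,0,0],[0,0,0]],
    [255,[15,0,0],[0,0,0]],
    [255,[10,0,-5],[0,0,0]],
    [255,[0,0,-25],[0,0,0]],
    [255,[0,0,-40],[0,0,0]],
    [255,[0,0,-40],[0,0,0]],
    [255,[0,0,-20],[0,0,0]],
    [255,[0,0,0],[0,0,0]],
    [255,[0,0,0],[0,0,0]]
  ]
}}

```text
time_s: 28.6
ee_pos: [431.6, -136.8, 189.1]
ee_rot: [180.0, 0.0, 178.8]
force: [0.9, 0.2, -0.8]
gripper_width: 0.3
gripper_force: 0.0
```

```bash
python3 - <<'E'
from h import *
togo((470,-140,59),178.8)
s=state(); p=cams.grab_frame('wrist'); save(p,'w9'); W=cloud(p,s); z=W[...,2]; C=p['color'].astype(int)
r=(C[...,0]>120)&(C[...,1]<70)&(C[...,2]<70)&(abs(W[...,0]-480)<90)&(abs(W[...,1]+120)<90)&(z>30)
q=W[r]; print('lever',len(q),cv2.minAreaRect(q[:,:2].astype(np.float32)) if len(q) else '')
p=cams.grab_frame('side'); A=cloud(p); z=A[...,2]; m=(abs(A[...,0]-605)<90)&(abs(A[...,1]+67)<45)&(z>72)&(z<90)
print('stone',cv2.minAreaRect(A[m][:,:2].astype(np.float32)),m.sum(),np.median(z[m]))
c=cv2.resize(p['color'][140:250,210:370],None,fx=5,fy=5,interpolation=cv2.INTER_CUBIC); cv2.imwrite('pics/s9.png',c[...,::-1])
E
```

```text
t 28.6 at [ 431.6 -136.8  189.1] [1.7999e+02 3.0000e-02 1.7881e+02] F [ 0.9  0.2 -0.8] w 0.3 gf 0.0
  turn z 0.0001 then shift [-38.5  -2.4 130.1]
lever 0 
stone ((608.3748168945312, -68.23522186279297), (62.57121276855469, 106.11739349365234), 88.75984954833984) 564 80.90838213475274
```

View pics/s9.png

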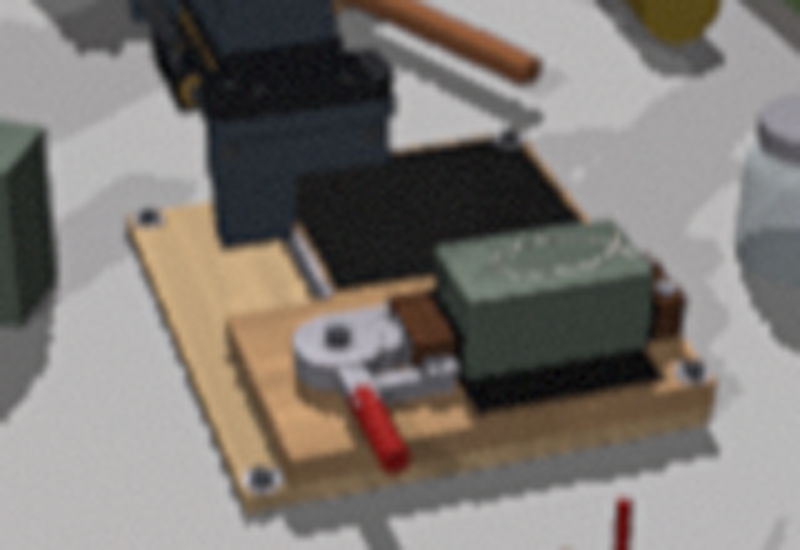

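```bash
python3 - <<'E'
from h import *
p=cams.grab_frame('side'); W=cloud(p); z=W[...,2]; C=p['color'].astype(int)
r=(C[...,0]>C[...,1]*2)&(C[...,0]>C[...,2]*2)&(abs(W[...,0]-480)<90)&(abs(W[...,1]+120)<90)&(z>30)
q=W[r]; print(len(q),cv2.minAreaRect(q[:,:2].astype(np.float32)),np.median(q,0),state()['force'])
v=cv2.fitLine(q[:,:2].astype(np.float32),cv2.DIST_HUBER,0,.01,.01).ravel(); print(np.degrees(np.arctan2(v[1],v[0])))
E
```

```text
104 ((466.7589111328125, -158.5072784423828), (98.9504623413086, 49.469749450683594), 37.61219024658203) [ 490.29873516 -146.87028312   50.17671811] [-0.58380402 -0.749142   -0.77580803]
-89.44088
```

The lever points along the board's -y, within about 1° of its stop. The stone has been pushed home against the end jaw, flat and fish up. Handing in.

```bash
python3 -c "
from h import *
print(ticket.job_done())"
```

```text
the job is handed in; nothing more can be done
None
```

The stone was stood on the ledge, tipped over the steel edge onto the bed, laid fish up in the clamp and clamped with the lever at its stop; the job is handed in, with no verdict returned.

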